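# Tip the insulator beads into the wash dish and press the cleaner pump

## Robot

A 6-joint arm with a two-finger parallel gripper is mounted at the origin on the work surface. World frame = base frame: x ahead of the robot, y to its left, z up, the work surface at z = 0. Lengths are in mm, angles in rad, forces in N, time in s.
With the tool pointing down it reaches from about 350 to 875 mm from the base axis. Payload 4.2 kg.
Tool frame: the origin (TCP) lies on the mounting face of the last link; the fingertips stand 173 mm ahead of it and the grasp point (between the pads) lies 155 mm ahead of it; z points along the fingers, y is the direction in which the jaws open and shut (so a half turn about z gives the same grasp; the last joint's range is limited). The gripper opens to 85 mm and grips with 20 to 120 N. Pads are 22 mm wide; open, the fingers measure 114 mm over their backs; the gripper's body (76 mm by 85 mm) begins 54 mm behind the grasp point. The pads swing forward as they close: fully open they stand 13 mm farther back than shut.
Start: joints at [-0.893, 0.385, 0.008, 0, -1.194, -0.259], TCP at [254.178, -570.958, 404.712] pointing down, gripper open.
Joint ranges: [-3.14, 3.14], [-1.21, 2.06], [-1.07, 1.41], [-3.16, 2.05], [-2.99, -0.16], [-3.1, 3.1]. Speed limits (rad/s): [2.79, 2.79, 3.14, 3.14, 3.14, 3.14].

## Interface

Orientations are given as a 3x3 rotation matrix whose columns are the frame's x, y, z axes.
In Python, from plant import bot gives the robot as it stands. The module is installed in compiled form; this text tells all that it offers.
- The arm moves only by the tool step_arm, never from a script. Its argument "commands" is one flat list of numbers, 7 for each row, row after row: the turn, a rotation vector about the tool's x, y, z normalised to -1 to 1, where 1 is 0.15 rad, then the shift along the tool's x, y, z normalised to -1 to 1, where 1 is 4 cm, then the opening, from 0 (shut) to 1 (fully open). A call has 1 to 5 rows; each row shifts and turns the commanded pose from where the row before left it, along the tool's axes as they then stand; what a row does not reach is not made up. A row lasts 1/10 s, in which the tool goes at most 50 mm and 8.59 degrees, less where a joint would pass 70% of its speed; a pose out of reach is approached as far as the arm can. A call with a number of a shift or a turn outside -1 to 1 is refused whole. A call with a gripper value outside its range is refused whole. The fingers move at their own pace and stop on an object; "squeeze" is the grip in N (left out, the last holds). Time passes only in rows, so rows that do not move let the fingers close. It gives the time, the measured TCP pose, the force and the opening at its end, in the units of the state.
- bot.sense(): the state, without advancing time (a new reading comes with each control period).
- bot.snapshot(name): name is "side" or "top"; returns the picture (384x512x3 uint8, red, green, blue); there is no depth.
- bot.camera_params(name): a dict with "intrinsics" (3x3 intrinsics, pixels), "dist_coeffs" ([k1, k2, p1, p2, k3] as OpenCV has them; the pictures are not rectified), "T" (4x4, takes a point from camera to world coordinates). Camera axes: x right, y up, looking along -z (the intrinsics and any distortion apply to the point x, -y, -z); pixel columns grow to the right and rows downward; lengths in mm; the calibration is good to about 2 mm. A picture is of the moment at which its call begins. camera_params takes no time and is no camera call.
- bot.sign_off(): hands the job in, once; it reports no verdict.
Trained networks look in the newest picture that a camera, given by its name, has taken for a name from the list of things; names that differ only in an ending like _2 or _b are one class to them, and where a whole thing is asked for, a point or a joint stands for the part that bears it (a point fixed in the world has none). Each returns a list of dicts, best first, with "conf" (0 to 1); they miss things now and then, are a little off and sometimes report something else, mostly with a low value. They report only what shows in the picture. A call takes as long as a camera call.
- bot.boxes_of(camera, label): "at" ([x, y, z] in mm, in world coordinates, good to about 4 mm: the middle of the surface that is visible of it).
- bot.landmark_of(camera, label): "at" ([x, y, z] in mm, in world coordinates, good to about 4 mm: a listed point, or the origin of a listed thing).
The state is a dict: "time": time; "joints": joint angles; "dq": joint speeds; "joint_torque": joint torques, N m; "tcp_pos": TCP position; "tcp_rot": TCP orientation; "contact_force": force on the tool from outside, world axes, zero at the start; "torque": the same for the moment, N m; "grip_width": finger opening in mm.
Only numpy, scipy, OpenCV 4.12 (cv2) and the standard library are available. Lean on these libraries where they do the work, as an engineer would, in place of code of your own. Each camera call takes 0.05 s, during which the arm holds its last target. There are 200 camera calls.

## Task

Pour all six porcelain beads out of the aluminium cup into the round steel dish of the wash station and stand the empty cup upright on the maple board again, clear of the dish. Once the beads are in the dish, press the cap of the cleaner bottle behind it all the way down for a moment so that its nozzle squirts over them, and let it spring back up. Leave the other things on the board where they are.

Things in the scene. Friction and masses are not known exactly. Their poses are not given: they have to be found in the camera images.
- cup: Loose plain aluminium cup without a handle, open at the top, 72 mm high, outside diameter 54 mm at the foot and 68 mm at the rim, walls 3 mm, floor 4 mm thick, about 120 g. Stands on the board (board top is 18 mm above z = 0) and holds the six beads. Origin: centre of its underside; z points up through the mouth.
- dish (a point): Centre of the inner floor of the wash station's round steel dish, 24 mm above z = 0. The dish is fixed: inside diameter about 132 mm, outside diameter 150 mm at the rim, rim 44 mm above this point. x points from the dish to the cleaner bottle, whose upright axis stands 115 mm away and which is 58 mm across; z is up.
- pump_top (a point): Centre of the flat top of the grey round pump cap (36 mm across) on the white cleaner bottle, 158 mm above z = 0 when up. A thin nozzle, 3.5 mm in radius, reaches from it to 54 mm from the bottle's axis, towards the dish, 8 mm below this point. It moves with the cap.
- pump (a joint): Travel of the sprung pump cap: 0 up, 0.008 m fully down; grows downwards. About 6 N hold it down.
- bead1: White porcelain ball bead with a thin wire hole, 19 mm in diameter, 10 g, starts in the cup. Origin: its centre.
- bead2: White porcelain ball bead with a thin wire hole, 19 mm in diameter, 10 g, starts in the cup. Origin: its centre.
- bead3: White porcelain ball bead with a thin wire hole, 19 mm in diameter, 10 g, starts in the cup. Origin: its centre.
- bead4: White porcelain ball bead with a thin wire hole, 19 mm in diameter, 10 g, starts in the cup. Origin: its centre.
- bead5: White porcelain ball bead with a thin wire hole, 19 mm in diameter, 10 g, starts in the cup. Origin: its centre.
- bead6: White porcelain ball bead with a thin wire hole, 19 mm in diameter, 10 g, starts in the cup. Origin: its centre.
- crimper: Bystander: chrome crimping tool lying flat, about 190 mm long (its length along its x axis) and 18 mm thick. Origin: at the board, near its middle.
- heat_sink: Bystander: green finned heat sink, 70 by 50 by 32 mm. Origin: centre of its underside.
- spreader: Bystander: white nylon antenna spreader, a bar 192 mm long (along its x axis), 26 mm wide, 12 mm thick. Origin: centre of its underside.
- flux_jar: Bystander: closed amber glass jar, 56 mm across, 60 mm high. Origin: centre of its underside.
- vise: Bystander, fixed: grey swivel vise holding a brass block, about 110 by 70 mm and 176 mm high. Origin: centre of its foot.
- iron_stand: Bystander, fixed: soldering iron in a coiled steel stand, foot 170 by 85 mm, the black handle slants up along its +x to about 200 mm above the board and 180 mm from the origin. Origin: centre of its foot.

How it is judged:
By the outcome, as a careful person would: the job done as asked, in the order asked, and still so for the second after the job is handed in, with the robot touching nothing.
It also fails if it takes over 72 s, if anything falls off the work surface, if the arm or the gripper's body presses on something with over 40 N, if the wrist force passes 120 N, or if a joint passes its speed limit or range.

## Working session

There is one attempt and no reset: what is moved stays moved. The work goes in short steps, Python scripts to look and compute and a tool call to move; the robot and the scene stay as the last step left them, time stands still between calls to the robot, and variables do not carry over. Pictures are saved under pics/ and viewed, about 8 in all and at most 12, crops included, and the job is handed in when it is done.

Besides the shell and the picture viewer there is one more tool, called after "Call:" in YAML: its name, and indented under it one key for each argument. step_arm: Moves the arm, as the interface text tells. Its arguments: {"type":"object","properties":{"commands":{"type":"array"},"squeeze":{"type":"number"}},"required":["commands"]}

```bash
mkdir -p pics; python3 - <<'E'
from plant import bot
import cv2,numpy as np
ims=[]
for c in("side","top"):
    im=bot.snapshot(c); cv2.imwrite(f"pics/{c}0.png",im[...,::-1])
    p=bot.camera_params(c); print(c,np.round(p["T"],2).tolist(),np.round(p["intrinsics"],1).tolist())
    for l in("cup","dish","pump_top","flux_jar","heat_sink","vise","iron_stand","crimper","spreader"):
        print(l,[(np.round(d["at"]).tolist(),round(d["conf"],2)) for d in bot.landmark_of(c,l)[:2]])
s=bot.sense();print(s)
E
```

```text
side [[-0.93, 0.28, -0.24, 323.95], [-0.37, -0.69, 0.62, 664.0], [0.01, 0.67, 0.74, 926.0], [0.0, 0.0, 0.0, 1.0]] [[366.4, 0.0, 259.2], [0.0, 366.4, 192.5], [0.0, 0.0, 1.0]]
cup [([448.0, 166.0, 17.0], 0.73)]
dish [([509.0, -149.0, 24.0], 0.61)]
pump_top [([628.0, -136.0, 158.0], 0.63)]
flux_jar [([619.0, 5.0, 19.0], 0.78)]
heat_sink [([759.0, -44.0, 18.0], 0.86)]
vise [([579.0, 435.0, 18.0], 0.81)]
iron_stand [([674.0, -428.0, 15.0], 0.81)]
crimper [([506.0, -154.0, 23.0], 0.68), ([363.0, -389.0, 12.0], 0.66)]
spreader [([401.0, 436.0, 19.0], 0.75)]
top [[0.01, 0.98, -0.2, 284.89], [-1.0, 0.01, 0.0, 11.9], [0.0, 0.2, 0.98, 1626.83], [0.0, 0.0, 0.0, 1.0]] [[484.0, 0.0, 260.4], [0.0, 484.0, 193.8], [0.0, 0.0, 1.0]]
cup [([450.0, 160.0, 17.0], 0.49)]
dish [([511.0, -155.0, 22.0], 0.64)]
pump_top [([623.0, -140.0, 157.0], 0.41)]
flux_jar [([619.0, 6.0, 21.0], 0.51)]
heat_sink [([759.0, -44.0, 18.0], 0.67)]
vise [([575.0, 435.0, 20.0], 0.76)]
iron_stand [([673.0, -430.0, 19.0], 0.96)]
crimper [([362.0, -388.0, 17.0], 0.81), ([625.0, -137.0, 157.0], 0.24)]
spreader [([407.0, 444.0, 17.0], 0.81)]
{'time': 1.0, 'joints': array([-8.93381815e-01,  3.84706489e-01,  7.92350752e-03,  3.31031149e-05,
       -1.19399908e+00, -2.58574048e-01]), 'dq': array([ 0.00146515,  0.00124092, -0.00083439, -0.00030321,  0.00057548,
        0.00094133]), 'joint_torque': array([-2.29505295e-04, -3.92097116e+01,  1.88623470e+01,  4.19070348e+00,
       -2.44455423e-04,  4.40685696e-06]), 'tcp_pos': array([ 254.19198275, -570.96408459,  404.72229456]), 'tcp_rot': array([[-9.13556186e-01, -4.06712546e-01, -1.50430494e-05],
       [-4.06712546e-01,  9.13556186e-01, -3.04083765e-05],
       [ 2.61101391e-05, -2.16615635e-05, -9.99999999e-01]]), 'contact_force': array([ 0.10714467,  0.10882869, -0.42028658]), 'torque': array([ 0.02729861, -0.03046632,  0.00354859]), 'grip_width': 85.18598427763798}
```

```bash
ls pics
```

```text
side0.png
top0.png
```

View pics/side0.png

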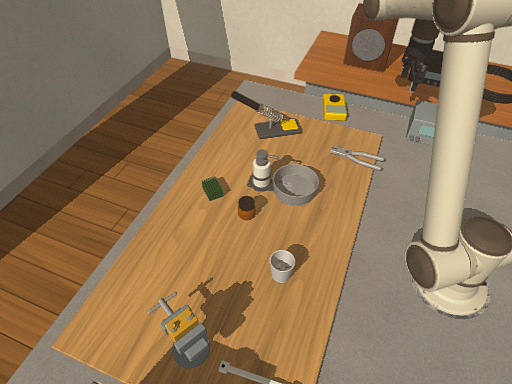

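View pics/top0.png

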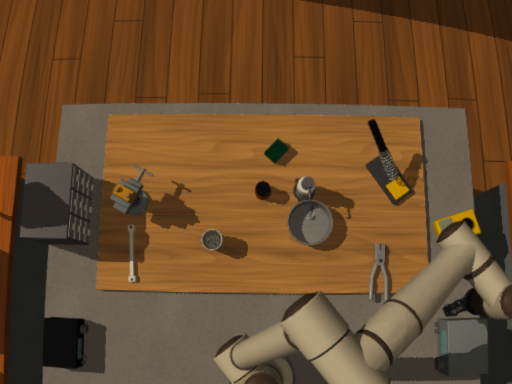

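The networks agree with the pictures. Side view: cup (282,265), dish (296,183), bottle (262,170). Top view: cup (211,240), dish (311,222), bottle (305,188). Next I'll write a helper that fits the kinematics and works out constant-twist moves.

```bash
cat > h.py <<'E'
import numpy as np, json, os
from scipy.spatial.transform import Rotation as Ro
from scipy.linalg import logm, expm
from scipy.optimize import least_squares
from plant import bot
C=np.array([[0,0,1],[-1,0,0],[0,-1,0.]])  # columns x,y,z of tool in link axes at zero
def rot(q,s4=-1):
    e=lambda a,t:Ro.from_euler(a,t).as_matrix()
    A=e('z',q[0]);B=A@e('y',q[1]);F=A@e('y',q[1]-q[2]);R=F@e('x',s4*q[3])@e('y',-q[4])@e('x',-q[5])@C
    return A,B,F,R
def basis(q): # columns: a1,d1,a2,a3,d4,d6
    A,B,F,R=rot(q); return np.c_[A[:,0],[0,0,1],B[:,2],F[:,2],F[:,0],R[:,2]]
def log():
    s=bot.sense(); L=json.load(open('log.json')) if os.path.exists('log.json') else []
    L.append([list(s['joints']),list(s['tcp_pos'])]); json.dump(L,open('log.json','w')); return s
def fit():
    L=json.load(open('log.json')); return np.linalg.lstsq(np.vstack([basis(q) for q,_ in L]),np.hstack([p for _,p in L]),rcond=None)
def fk(q,k): return basis(q)@k, rot(q)[3]
LO=np.array([-3.14,-1.21,-1.07,-3.16,-2.99,-3.1]);HI=np.array([3.14,2.06,1.41,2.05,-.16,3.1])
def ik(p,R,k,q0):
    f=lambda q:np.r_[(fk(q,k)[0]-p)/100,(rot(q)[3]-R).ravel()]
    r=least_squares(f,np.clip(q0,LO+.01,HI-.01),bounds=(LO,HI)); return r.x,r.cost
def orient(phi,yaw,roll=0): # tool dir: yaw about Z from +y, phi(deg) below horizontal, roll about tool z
    p=np.radians(phi); z=np.array([0,np.cos(p),-np.sin(p)]);y=np.array([-1.,0,0]);x=np.cross(y,z)
    return Ro.from_euler('z',yaw,degrees=True).as_matrix()@np.c_[x,y,z]@Ro.from_euler('z',roll,degrees=True).as_matrix()
def T(R,p): M=np.eye(4);M[:3,:3]=R;M[:3,3]=p;return M
def grip(R,g): return np.array(g,float)-155*R[:,2]
def move(p0,R0,p,R):
    X=np.real(logm(np.linalg.inv(T(R0,p0))@T(R,p)))
    w=np.array([X[2,1],X[0,2],X[1,0]]);v=X[:3,3]
    n=int(np.ceil(max(np.abs(w).max()/.15,np.linalg.norm(w)/.15,np.abs(v).max()/40,np.linalg.norm(v)/48)))
    return n,np.r_[w/.15,v/40]/n
def show(p0,R0,p,R,name=''):
    n,r=move(p0,R0,p,R); print(name,n,np.round(r,3).tolist())
E
python3 - <<'E'
from h import *
s=log(); print(np.abs(rot(s['joints'])[3]-s['tcp_rot']).max())
R=orient(50,0); show(s['tcp_pos'],s['tcp_rot'],[449,-130,380],R)
E
```

```text
4.440892098500626e-16
 12 [-0.223, -0.343, -0.613, -0.982, 0.161, 0.426]
```

Call:
step_arm:
  commands: [-0.22,-0.34,-0.61,-0.98,0.16,0.43,1,-0.22,-0.34,-0.61,-0.98,0.16,0.43,1,-0.22,-0.34,-0.61,-0.98,0.16,0.43,1]

```text
time: 1.3
tcp_pos: [349.3, -493.8, 359.2]
tcp_rot: [[-0.76, -0.645, 0.078], [-0.628, 0.761, 0.166], [-0.166, 0.077, -0.983]]
contact_force: [-0.7, -0.4, -0.5]
grip_width: 85.6
```

```bash
python3 - <<'E'
from h import *
s=log(); print(np.abs(rot(s['joints'])[3]-s['tcp_rot']).max(),s['tcp_pos'],s['joints'],fit())
M=T(s['tcp_rot'],s['tcp_pos']); n,r=move(s['tcp_pos'],s['tcp_rot'],[449,-130,380],orient(50,0)); print(n,r.round(3))
X=np.zeros((4,4));w=r[:3]*.15;X[:3,:3]=[[0,-w[2],w[1]],[w[2],0,-w[0]],[-w[1],w[0],0]];X[:3,3]=r[3:]*40
for i in range(n): M=M@expm(X); print(M[:3,3].round(),(M[:3,3]+173*M[:3,2]).round())
E
```

```text
1.5265566588595902e-16 [ 349.30963631 -493.81898926  359.22234995] [-0.72978587  0.40516469 -0.01220809 -0.18843281 -1.21282308 -0.07291799] (array([-213.94734482,  999.98768953,  -48.30002298, -920.39216229,
       1263.57699618, -770.24298354]), array([], dtype=float64), np.int32(5), array([2.80048711e+00, 2.03302051e+00, 1.52593014e-01, 2.02945515e-02,
       2.00763217e-02, 1.99541820e-17]))
9 [-0.223 -0.343 -0.612 -0.995  0.177  0.418]
[ 375. -459.  351.] [ 391. -421.  183.]
[ 397. -422.  346.] [ 415. -373.  181.]
[ 416. -383.  343.] [ 435. -324.  182.]
[ 432. -342.  343.] [ 449. -273.  186.]
[ 444. -300.  346.] [ 460. -222.  192.]
[ 451. -257.  351.] [ 465. -170.  202.]
[ 455. -214.  358.] [ 465. -118.  215.]
[ 454. -172.  368.] [459. -68. 230.]
[ 449. -130.  380.] [449. -19. 247.]
```

Call:
step_arm:
  commands: [-0.22,-0.34,-0.61,-0.99,0.18,0.42,1,-0.22,-0.34,-0.61,-0.99,0.18,0.42,1,-0.22,-0.34,-0.61,-0.99,0.18,0.42,1,-0.22,-0.34,-0.61,-0.99,0.18,0.42,1]

```text
time: 1.7
tcp_pos: [438.3, -346.1, 337.2]
tcp_rot: [[-0.457, -0.884, 0.101], [-0.797, 0.457, 0.395], [-0.395, 0.1, -0.913]]
contact_force: [0.1, -1.1, -0.8]
grip_width: 85.2
```

```bash
python3 -c "
from h import *
log()"
```

Call:
step_arm:
  commands: [-0.22,-0.34,-0.61,-0.99,0.18,0.42,1,-0.22,-0.34,-0.61,-0.99,0.18,0.42,1,-0.22,-0.34,-0.61,-0.99,0.18,0.42,1,-0.22,-0.34,-0.61,-0.99,0.18,0.42,1,-0.22,-0.34,-0.61,-0.99,0.18,0.42,1]

```text
time: 2.2
tcp_pos: [465.1, -134.1, 366.6]
tcp_rot: [[-0.001, -1.0, 0.001], [-0.769, 0.002, 0.639], [-0.639, -0.0, -0.769]]
contact_force: [0.4, -0.3, 0.2]
grip_width: 85.4
```

```bash
python3 - <<'E'
from h import *
s=log(); k=fit(); print(k)
k=k[0]; q=s['joints']; print(q.round(2),s['tcp_pos'].round())
for phi in(10,20,30):
  for yaw in (0,20,-20,40):
    R=orient(phi,yaw); qq,c=ik(grip(R,[449,163,56])-0*R[:,2],R,k,q); print(phi,yaw,qq.round(2),round(c,5))
for phi in(0,15,30):
  for yaw in (0,-30,-60,30):
   for roll in(140,):
    R=orient(phi,yaw,roll); qq,c=ik(grip(R,[470,-152,150]),R,k,q+[-.6,0,0,0,0,-2]); print('pour',phi,yaw,qq.round(2),round(c,5))
E
```

```text
(array([-210.72076018,  138.31551678, 1043.09995185, -675.14969868,
        712.950037  , -163.57677701]), array([42724.61543199]), np.int32(6), array([3.91871112, 2.85445898, 0.69690905, 0.08762745, 0.03766339,
       0.03142918]))
[-0.19  0.25 -0.12 -0.69 -1.4   0.37] [ 465. -134.  367.]
10 0 [ 0.36  0.55 -0.11 -1.66 -1.18  0.65] 0.0
10 20 [ 0.37  0.55 -0.12 -1.44 -1.45  0.66] 0.0
10 -20 [ 0.36  0.55 -0.11 -1.91 -0.91  0.71] 0.0
10 40 [ 0.36  0.55 -0.12 -1.22 -1.72  0.73] 0.0
20 0 [ 0.36  0.56 -0.11 -1.5  -1.08  0.59] 0.0
20 20 [ 0.37  0.55 -0.12 -1.3  -1.34  0.64] 0.0
20 -20 [ 0.36  0.56 -0.11 -1.72 -0.81  0.6 ] 0.0
20 40 [ 0.36  0.55 -0.12 -1.09 -1.6   0.74] 0.0
30 0 [ 0.36  0.56 -0.11 -1.33 -0.99  0.5 ] 0.0
30 20 [ 0.36  0.56 -0.12 -1.15 -1.24  0.6 ] 0.0
30 -20 [ 0.36  0.56 -0.11 -1.51 -0.72  0.44] 0.0
30 40 [ 0.36  0.56 -0.12 -0.96 -1.48  0.74] 0.0
pour 0 0 [-0.3   0.42 -0.11 -1.42 -1.83 -1.9 ] 0.0
pour 0 -30 [-0.3   0.42 -0.1  -1.69 -1.37 -1.91] 0.0
pour 0 -60 [-0.3   0.42 -0.1  -2.   -0.94 -1.78] 0.0
pour 0 30 [-0.3   0.42 -0.11 -1.07 -2.26 -1.73] 0.0
pour 15 0 [-0.3   0.42 -0.11 -1.19 -1.68 -1.85] 0.0
pour 15 -30 [-0.3   0.42 -0.1  -1.45 -1.25 -1.97] 0.0
pour 15 -60 [-0.3   0.42 -0.1  -1.72 -0.8  -1.96] 0.0
pour 15 30 [-0.3   0.42 -0.11 -0.84 -2.07 -1.6 ] 0.0
pour 30 0 [-0.3   0.42 -0.11 -0.98 -1.54 -1.84] 0.0
pour 30 -30 [-0.3   0.43 -0.1  -1.19 -1.14 -2.06] 0.0
pour 30 -60 [-0.3   0.43 -0.1  -1.36 -0.71 -2.22] 0.0
pour 30 30 [-0.3   0.42 -0.11 -0.66 -1.87 -1.53] 0.0
```

```bash
python3 - <<'E'
s=open('h.py').read()
s=s.replace("return np.c_[A[:,0],[0,0,1]","return np.c_[A[:,1],A[:,0],[0,0,1]")
open('h.py','w').write(s)
E
python3 - <<'E'
from h import *
s=bot.sense(); print(fit())
R=orient(25,0); g=grip(R,[449,163,56])
show(s['tcp_pos'],s['tcp_rot'],g-100*R[:,2]+[0,0,30],R); print(g,g-100*R[:,2])
for c in("side","top"):
    bot.snapshot(c); print(c,[np.round(bot.landmark_of(c,l)[0]["at"]).tolist() for l in("cup","dish","pump_top")])
E
```

```text
(array([-150.6845862 ,  186.60412692,  121.62509124,  586.0035305 ,
        -94.23814281,  231.42903295,  138.68425655]), array([6517.81042652]), np.int32(7), array([3.92245638, 2.85510437, 2.06290448, 0.44447112, 0.08488215,
       0.03742529, 0.03130241]))
 4 [-0.003, -0.736, -0.002, 0.609, 0.101, 0.994]
[449.          22.52229301 121.50583057] [449.         -68.10848569 163.76765674]
side [[757.0, -44.0, 16.0], [509.0, -151.0, 26.0], [626.0, -137.0, 158.0]]Traceback (most recent call last):
  File "<stdin>", line 6, in <module>
IndexError: list index out of range
```

Call:
step_arm:
  commands: [0,-0.74,0,0.61,0.1,0.99,1,0,-0.74,0,0.61,0.1,0.99,1,0,-0.74,0,0.61,0.1,0.99,1,0,-0.74,0,0.61,0.1,0.99,1,0,0,0,0,0,0,1]

```text
time: 3.1
tcp_pos: [447.0, -80.0, 182.7]
tcp_rot: [[-0.022, -1.0, -0.0], [-0.416, 0.009, 0.909], [-0.909, 0.02, -0.416]]
contact_force: [-0.9, -0.9, -0.7]
grip_width: 85.2
```

```bash
python3 - <<'E'
from h import *
import cv2
s=log(); print(s['joints'].round(3),s['tcp_pos'].round(1),s['contact_force'])
R=orient(25,0); g=grip(R,[449,163,56])
show(s['tcp_pos'],s['tcp_rot'],g,R)
ims=[bot.snapshot(c) for c in("side","top")]
print([(d["at"],d["conf"]) for c in("side","top") for d in bot.landmark_of(c,"cup")[:1]])
a=cv2.resize(ims[0][120:320,170:437],(400,300));b=cv2.resize(ims[1][150:300,150:350],(400,300))
cv2.imwrite("pics/a1.png",np.hstack([a,b])[...,::-1])
E
```

```text
[-0.257  0.557 -0.266 -1.095 -1.422  0.821] [447.  -80.  182.7] [-0.91768603 -0.92145223 -0.70072895]
 3 [0.0, 0.015, -0.048, 0.105, -0.018, 0.989]
[([444.5, 167.5, 13.4], 0.87), ([448.9, 161.7, 16.9], 0.56)]
```

View pics/a1.png

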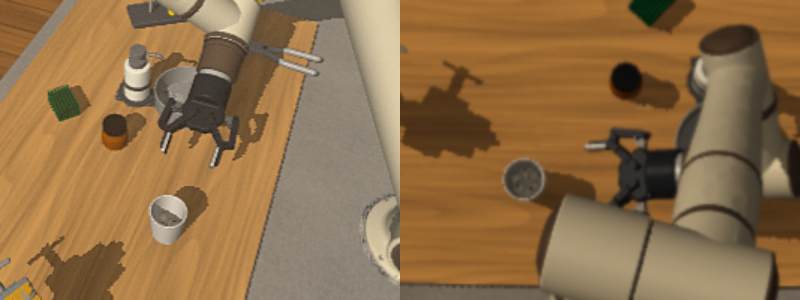

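The crop shows the gripper aimed at the cup, which is at (168,218) in the side half and (523,180) in the top half. The path is clear, so I'll move in.

Call:
step_arm:
  commands: [0,0.01,-0.03,0.06,-0.01,0.6,1,0,0.01,-0.03,0.06,-0.01,0.6,1,0,0.01,-0.03,0.06,-0.01,0.6,1,0,0.01,-0.03,0.06,-0.01,0.6,1,0,0.01,-0.03,0.06,-0.01,0.58,1]

```text
time: 3.8
tcp_pos: [453.0, 22.9, 131.8]
tcp_rot: [[0.027, -1.0, 0.008], [-0.43, -0.004, 0.903], [-0.902, -0.028, -0.43]]
contact_force: [-0.3, 0.8, -0.9]
grip_width: 85.4
```

```bash
python3 - <<'E'
from h import *
import cv2
s=log(); print(s['joints'].round(3),s['tcp_pos'].round(1),s['contact_force'],s['tcp_rot'].round(3).tolist(),(s['tcp_pos']+155*s['tcp_rot'][:,2]).round(1))
ims=[bot.snapshot(c) for c in("side","top")]
a=cv2.resize(ims[0][200:320,200:360],(400,300));b=cv2.resize(ims[1][195:285,160:280],(400,300))
cv2.imwrite("pics/a2.png",np.hstack([a,b])[...,::-1]); print(fit())
E
```

```text
[-0.083  0.633 -0.314 -1.243 -1.255  0.942] [453.   22.9 131.8] [-0.34339898  0.81349739 -0.89176733] [[0.027, -1.0, 0.008], [-0.43, -0.004, 0.903], [-0.902, -0.028, -0.43]] [454.3 162.8  65.1]
(array([-163.66275023, -212.6992761 ,  366.12152032,  477.24927659,
          8.94555574,  667.49514279,  215.60175683]), array([10614.64643197]), np.int32(7), array([4.6582824 , 3.4709781 , 2.68684149, 0.86756001, 0.40291697,
       0.33364382, 0.08531234]))
```

View pics/a2.png

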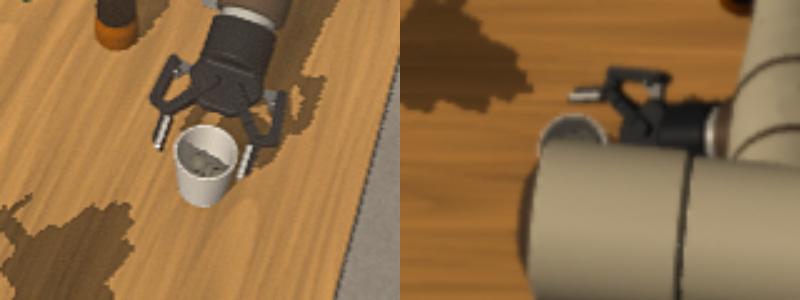

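Side half: the jaws straddle the cup at (205,165). The tool sits about 5 mm too far in +x and 7 mm too high. I'll correct that and close.

Call:
step_arm:
  commands: [0,0,0,0.13,0.12,0.12,1,0,0,0,0,0,0,1,0,0,0,0,0,0,0,0,0,0,0,0,0,0,0,0,0,0,0,0,0]
  squeeze: 45

```text
time: 4.4
tcp_pos: [447.4, 24.1, 123.0]
tcp_rot: [[0.021, -1.0, 0.005], [-0.428, -0.004, 0.904], [-0.904, -0.021, -0.428]]
contact_force: [-0.5, -2.9, 6.5]
grip_width: 62.5
```

Call:
step_arm:
  commands: [0,0,0,0,0,0,0,0,0,0,0,0,0,0,0,0,0,0,0,0,0,0,0,0,0,0,0,0]

```text
time: 4.8
tcp_pos: [447.4, 24.1, 123.0]
tcp_rot: [[0.021, -1.0, 0.005], [-0.428, -0.004, 0.904], [-0.904, -0.021, -0.428]]
contact_force: [-0.3, -3.7, 6.2]
grip_width: 61.7
```

```bash
python3 - <<'E'
from h import *
import cv2
s=log(); print(s['joints'].round(3),s['contact_force'],s['grip_width'],(s['tcp_pos']+155*s['tcp_rot'][:,2]).round(1))
# full kinematic fit incl. free offsets
L=json.load(open('log.json'))
for q,p in L: print(np.round(q,3),np.round(p))
E
```

```text
[-0.084  0.65  -0.326 -1.251 -1.251  0.964] [-0.33242152 -3.73301597  6.23915194] 61.68482159130711 [448.2 164.3  56.7]
[-0.893  0.385  0.008  0.    -1.194 -0.259] [ 254. -571.  405.]
[-0.73   0.405 -0.012 -0.188 -1.213 -0.073] [ 349. -494.  359.]
[-0.495  0.374 -0.055 -0.426 -1.277  0.15 ] [ 438. -346.  337.]
[-0.187  0.249 -0.117 -0.69  -1.405  0.375] [ 465. -134.  367.]
[-0.257  0.557 -0.266 -1.095 -1.422  0.821] [447. -80. 183.]
[-0.083  0.633 -0.314 -1.243 -1.255  0.942] [453.  23. 132.]
[-0.084  0.65  -0.326 -1.251 -1.251  0.964] [447.  24. 123.]
```

Held: the opening is 61.7 mm, as expected at that height. Next I'll add a wrist offset to the kinematic fit, as on cobot wrists, and plan the pour.

```bash
python3 - <<'E'
s=open('h.py').read()
s=s.replace("R[:,2]]\n","R[:,2],(F@Ro.from_euler('x',-q[3]).as_matrix())[:,1]]\n").replace("np.c_[A[:,1],A","np.c_[A")
open('h.py','w').write(s)
E
python3 - <<'E'
from h import *
print(fit()); k=fit()[0]; s=bot.sense(); q=s['joints']; p0,R0=s['tcp_pos'],s['tcp_rot']
for phi in(0,10,20):
  for yaw in (0,-30,30):
   for roll in(130,):
    R=orient(phi,yaw,roll); qq,c=ik(grip(R,[460,-152,150]),R,k,q+[-.6,0,0,0,0,-2]); print('pour',phi,yaw,qq.round(2),round(c,5))
R=R0; print(ik(p0+[-0,-60,120],R,k,q)[0].round(2))
E
```

```text
(array([ 2.18122215e-13,  1.60600000e+02,  5.64900000e+02, -2.30215846e-12,
        4.21800000e+02,  1.24300000e+02, -1.59800000e+02]), array([2.96413105e-25]), np.int32(7), array([5.15075789, 3.80281692, 2.52346285, 1.10173303, 0.46799332,
       0.44735215, 0.08633946]))
pour 0 0 [-0.64  0.83  0.08 -1.1  -2.02 -1.41] 0.0
pour 0 -30 [-0.81  0.73 -0.2  -1.34 -1.74 -1.32] 0.0
pour 0 30 [-0.43  0.92  0.26 -0.86 -2.28 -1.34] 0.0
pour 10 0 [-0.61  0.75  0.06 -1.02 -1.9  -1.42] 0.0
pour 10 -30 [-0.78  0.64 -0.2  -1.26 -1.61 -1.4 ] 0.0
pour 10 30 [-0.42  0.85  0.23 -0.77 -2.15 -1.31] 0.0
pour 20 0 [-0.58  0.67  0.03 -0.93 -1.78 -1.45] 0.0
pour 20 -30 [-0.73  0.55 -0.21 -1.18 -1.48 -1.49] 0.0
pour 20 30 [-0.39  0.78  0.19 -0.69 -2.02 -1.29] 0.0
[-0.17  0.42 -0.27 -1.12 -1.41  0.72]
```

```bash
cat > p.py <<'E'
from h import *
D=np.array([510,-152,24.]); 
def cupset(): # cup->tool rigid, from grasp
    s=json.load(open('grasp.json')); Tt=T(np.array(s[1]),s[0]); return np.linalg.inv(T(np.eye(3),[448.5,163,18]))@Tt
TC=None
def toolpose(Rt,lipdir_R,lip): # tool orientation Rt, lip = world position of lowest rim point for orientation lipdir_R
    X=cupset(); Rc=lambda R:R@X[:3,:3].T
    u=Rc(lipdir_R)[:,2]; d=-np.array([0,0,1.])+u[2]*u; d/=np.linalg.norm(d)
    pc=Rc(lipdir_R).T@d*34+np.array([0,0,72]) # rim point in cup frame
    Rcw=Rc(Rt); pcup=lip-Rcw@pc; M=T(Rcw,pcup)@X; return M[:3,3],u,pcup,Rcw
E
python3 - <<'E'
from h import *
s=bot.sense(); json.dump([s['tcp_pos'].tolist(),s['tcp_rot'].tolist()],open('grasp.json','w'))
from p import *
k=fit()[0]; q=s['joints']
for phi,yaw,r1 in((10,0,140),(10,0,155),(10,20,150),(5,30,150),(15,20,150),(10,40,150)):
    Rf=orient(phi,yaw,r1); X=cupset(); u=(Rf@X[:3,:3].T)[:,2]; h=u.copy();h[2]=0;h/=np.linalg.norm(h)
    lip=D-25*h; lip[2]=95
    for r in(50,r1):
        R=orient(phi,yaw,r); P,_,pc,Rc=toolpose(R,Rf,lip)
        qq,c=ik(P,R,k,q+[-.6,0,0,0,0,-r/57])
        B=np.array([[x,y,z] for x in(-38,38) for y in(-43,43) for z in(0,101)])@R.T+P
        Fg=np.array([[x,y,z] for x in(-11,11) for y in(-48,48) for z in(101,173)])@R.T+P
        print(phi,yaw,r,'u',Rc[:,2].round(2),'lip',lip.round(),'tcp',P.round(),'bodyz',B[:,2].min().round(),'fing',Fg[:,2].min().round(),'cupbase',pc.round(),'q',qq.round(2),round(c,5))
E
```

```text
10 0 50 u [ 0.71 -0.32  0.63] lip [ 492. -135.   95.] tcp [ 445. -291.  120.] bodyz 46.0 fing 46.0 cupbase [ 417. -128.   68.] q [-0.6   0.83 -0.   -0.99 -1.82  0.09] 0.0
10 0 140 u [ 0.56 -0.54 -0.62] lip [ 492. -135.   95.] tcp [ 489. -283.  169.] bodyz 95.0 fing 100.0 cupbase [ 467. -110.  166.] q [-0.57  0.77  0.08 -1.05 -1.87 -1.62] 0.0
10 0 50 u [ 0.71 -0.32  0.63] lip [ 496. -131.   95.] tcp [ 452. -295.  114.] bodyz 40.0 fing 41.0 cupbase [ 424. -131.   62.] q [-0.6   0.84  0.01 -0.99 -1.82  0.08] 0.0
10 0 155 u [ 0.36 -0.56 -0.74] lip [ 496. -131.   95.] tcp [ 499. -285.  169.] bodyz 100.0 fing 109.0 cupbase [ 484. -111.  171.] q [-0.56  0.78  0.1  -1.06 -1.88 -1.9 ] 0.0
10 20 50 u [ 0.77 -0.06  0.63] lip [ 489. -139.   95.] tcp [ 501. -306.  116.] bodyz 42.0 fing 43.0 cupbase [ 419. -161.   64.] q [-0.5   0.91  0.16 -0.8  -2.01  0.13] 0.0
10 20 150 u [ 0.6  -0.38 -0.71] lip [ 489. -139.   95.] tcp [ 542. -281.  169.] bodyz 98.0 fing 106.0 cupbase [ 466. -124.  170.] q [-0.45  0.85  0.24 -0.9  -2.07 -1.75] 0.0
5 30 50 u [0.8  0.03 0.6 ] lip [ 486. -144.   95.] tcp [ 526. -30
[... 265 characters left out ...]
-1.72] 0.0
15 20 50 u [ 0.75 -0.01  0.66] lip [ 490. -138.   95.] tcp [ 502. -304.  129.] bodyz 47.0 fing 42.0 cupbase [ 422. -164.   63.] q [-0.49  0.87  0.15 -0.77 -1.94  0.13] 0.0
15 20 150 u [ 0.62 -0.43 -0.66] lip [ 490. -138.   95.] tcp [ 539. -276.  182.] bodyz 103.0 fing 105.0 cupbase [ 463. -119.  168.] q [-0.44  0.81  0.21 -0.85 -2.   -1.75] 0.0
10 40 50 u [0.75 0.21 0.63] lip [ 486. -147.   95.] tcp [ 554. -300.  116.] bodyz 42.0 fing 43.0 cupbase [ 428. -192.   64.] q [-0.38  0.98  0.28 -0.6  -2.16  0.25] 0.0
10 40 150 u [ 0.69 -0.15 -0.71] lip [ 486. -147.   95.] tcp [ 584. -263.  169.] bodyz 98.0 fing 106.0 cupbase [ 459. -141.  170.] q [-0.33  0.91  0.33 -0.7  -2.23 -1.62] 0.0
```

```bash
cat >> p.py <<'E'
PH,YW,RF=10,10,150
def stage(r,z,back=25):
    Rf=orient(PH,YW,RF);X=cupset();u=(Rf@X[:3,:3].T)[:,2];h=u.copy();h[2]=0;h/=np.linalg.norm(h)
    lip=D-back*h;lip[2]=z;R=orient(PH,YW,r);P,_,pc,Rc=toolpose(R,Rf,lip);return P,R,pc,Rc
def clear(P,R):
    f=lambda y,x,z0,z1:(np.array([[a,b,c] for a in(-x,x) for b in(-y,y) for c in(z0,z1)])@R.T+P)[:,2].min().round()
    return f(43,38,0,101),f(48,11,101,173)
E
python3 - <<'E'
from p import *
k=fit()[0]; s=bot.sense(); q=s['joints']; p0,R0=s['tcp_pos'],s['tcp_rot']
for r,z in((50,150),(75,130),(90,110),(110,100),(150,92)):
    P,R,pc,Rc=stage(r,z); ra=np.array([[34*np.cos(t),34*np.sin(t),72] for t in np.linspace(0,6.28,40)])@Rc.T+pc
    print(r,z,P.round(),'u',Rc[:,2].round(2),clear(P,R),'cupmin',ra[:,2].min().round(),(pc[2]-27).round(),'xmax',ra[:,0].max().round(), 'lip',ra[ra[:,2].argmin()].round())
print('lift: world +170 z')
P1=p0+[0,0,170]; show(p0,R0,P1,R0,'lift')
P,R,_,_=stage(50,170); show(P1,R0,P,R,'to pre')
n,r=move(P1,R0,P,R)
X=np.zeros((4,4));w=r[:3]*.15;X[:3,:3]=[[0,-w[2],w[1]],[w[2],0,-w[0]],[-w[1],w[0],0]];X[:3,3]=r[3:]*40
M=T(R0,P1);TCi=np.linalg.inv(cupset());qq=q
for i in range(n):
    M=M@expm(X);cp=M@TCi;qo=qq;qq,c=ik(M[:3,3],M[:3,:3],k,qq);print(M[:3,3].round(),cp[:3,3].round(),cp[:3,2].round(2),np.abs(qq-qo).max().round(2),round(c,4))
E
```

```text
50 150 [ 474. -302.  171.] u [ 0.75 -0.2   0.63] (np.float64(97.0), np.float64(98.0)) cupmin 138.0 92.0 xmax 495.0 lip [ 493. -166.  138.]
75 130 [ 475. -298.  171.] u [ 0.93 -0.23  0.28] (np.float64(103.0), np.float64(92.0)) cupmin 121.0 106.0 xmax 491.0 lip [ 488. -161.  121.]
90 110 [ 479. -296.  162.] u [ 0.96 -0.26  0.05] (np.float64(102.0), np.float64(85.0)) cupmin 103.0 106.0 xmax 494.0 lip [ 486. -156.  103.]
110 100 [ 489. -292.  164.] u [ 0.91 -0.32 -0.25] (np.float64(94.0), np.float64(86.0)) cupmin 96.0 120.0 xmax 507.0 lip [ 485. -151.   96.]
150 92 [ 519. -285.  166.] u [ 0.52 -0.48 -0.71] (np.float64(95.0), np.float64(103.0)) cupmin 92.0 140.0 xmax 538.0 lip [ 491. -136.   92.]
lift: world +170 z
lift 4 [0.0, 0.0, 0.0, -0.96, -0.022, -0.454]
to pre 8 [-0.229, -0.148, 0.695, 0.596, -0.25, -0.865]
[457. -17. 285.] [449. 124. 184.] [ 0.11 -0.02  0.99] 0.47 0.0
[465. -59. 276.] [448.  85. 179.] [ 0.22 -0.05  0.98] 0.09 0.0
[ 472. -100.  265.] [446.  46. 173.] [ 0.32 -0.07  0.94] 0.08 0.0
[ 476. -141.  252.] [443.   7. 167.] [ 0.42 -0.1   0.9 ] 0.08 0.0
[ 479. -182.  238.] [439. -31. 161.] [ 0.51 -0.12  0.85] 0.07 0.0
[ 480. -222.  223.] [433. -69. 154.] [ 0.6  -0.15  0.79] 0.07 0.0
[ 478. -262.  208.] [ 427. -108.  147.] [ 0.68 -0.17  0.71] 0.08 0.0
[ 474. -302.  191.] [ 419. -145.  139.] [ 0.75 -0.2   0.63] 0.08 0.0
```

Call:
step_arm:
  commands: [0,0,0,-0.3,-0.01,-0.15,0,0,0,0,-0.7,-0.02,-0.33,0,0,0,0,-0.96,-0.02,-0.45,0,0,0,0,-0.96,-0.02,-0.45,0,0,0,0,-0.9,-0.02,-0.42,0]

```text
time: 5.3
tcp_pos: [447.2, 24.9, 292.6]
tcp_rot: [[0.019, -1.0, 0.006], [-0.43, -0.003, 0.903], [-0.903, -0.019, -0.43]]
contact_force: [0.5, -1.0, -1.7]
grip_width: 61.9
```

Call:
step_arm:
  commands: [-0.15,-0.1,0.46,0.4,-0.17,-0.58,0,-0.15,-0.1,0.46,0.4,-0.17,-0.58,0,-0.15,-0.1,0.46,0.4,-0.17,-0.58,0,-0.15,-0.1,0.46,0.4,-0.17,-0.58,0]

```text
time: 5.7
tcp_pos: [471.6, -87.1, 268.2]
tcp_rot: [[-0.259, -0.963, -0.077], [-0.371, 0.026, 0.928], [-0.892, 0.268, -0.364]]
contact_force: [0.2, 0.4, -1.4]
grip_width: 62.1
```

```bash
python3 - <<'E'
from p import *
s=log(); p0,R0=s['tcp_pos'],s['tcp_rot']; print(s['contact_force'],s['grip_width'],p0)
M=T(R0,p0)@np.linalg.inv(cupset()); print(M.round(2))
P,R,_,_=stage(50,170); show(p0,R0,P,R,'to pre')
im=bot.snapshot("side"); import cv2; cv2.imwrite("pics/a3.png",cv2.resize(im[80:320,180:500],(640,480))[...,::-1])
E
```

```text
[ 0.17579351  0.38160016 -1.43824942] 62.141369189254284 [471.6038169  -87.0866327  268.18768229]
[[ 9.6000e-01  5.0000e-02  2.9000e-01  4.4885e+02]
 [-3.0000e-02  1.0000e+00 -6.0000e-02  5.7930e+01]
 [-2.9000e-01  5.0000e-02  9.6000e-01  1.7459e+02]
 [ 0.0000e+00  0.0000e+00  0.0000e+00  1.0000e+00]]
to pre 5 [-0.247, -0.157, 0.737, 0.636, -0.259, -0.917]
```

View pics/a3.png

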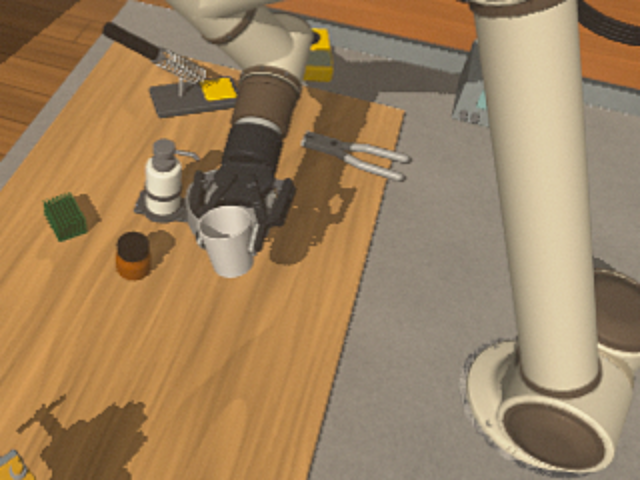

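The cup is held at (228,240) and is tilting toward +x, with the bottle at (163,185). I'll carry on to the pre-pour pose.

Call:
step_arm:
  commands: [-0.15,-0.1,0.46,0.4,-0.16,-0.57,0,-0.15,-0.1,0.46,0.4,-0.16,-0.57,0,-0.15,-0.1,0.46,0.4,-0.16,-0.57,0,-0.15,-0.1,0.46,0.4,-0.16,-0.57,0]

```text
time: 6.15
tcp_pos: [481.8, -195.4, 233.2]
tcp_rot: [[-0.517, -0.845, -0.135], [-0.306, 0.035, 0.951], [-0.8, 0.533, -0.276]]
contact_force: [0.6, 0.2, -2.1]
grip_width: 61.9
```

Call:
step_arm:
  commands: [-0.15,-0.1,0.46,0.4,-0.16,-0.57,0,-0.15,-0.1,0.46,0.4,-0.16,-0.57,0,-0.15,-0.1,0.46,0.4,-0.16,-0.57,0,-0.15,-0.1,0.46,0.4,-0.16,-0.57,0,0,0,0,0,0,0,0]

```text
time: 6.65
tcp_pos: [476.1, -303.1, 189.4]
tcp_rot: [[-0.737, -0.656, -0.163], [-0.237, 0.025, 0.971], [-0.633, 0.754, -0.174]]
contact_force: [-1.7, -0.6, -2.0]
grip_width: 62.3
```

```bash
python3 - <<'E'
from p import *
s=log(); p0,R0=s['tcp_pos'],s['tcp_rot']; print(s['contact_force'],s['grip_width'],p0,clear(p0,R0),s['joints'].round(2))
M=T(R0,p0)@np.linalg.inv(cupset()); print(M.round(2))
for r,z in((75,130),(90,110),(110,100),(150,92)):
    P,R,_,_=stage(r,z); show(p0,R0,P,R,str(r)); p0,R0=P,R
for c in("side","top"):
    bot.snapshot(c); print(c,[(l,np.round(d["at"]).tolist(),round(d["conf"],2)) for l in("dish","pump_top") for d in bot.landmark_of(c,l)[:1]])
E
```

```text
[-1.74128245 -0.59319417 -1.97280397] 62.29895809771901 [ 476.07934264 -303.11941955  189.39772844] (np.float64(115.0), np.float64(116.0)) [-0.56  0.76  0.11 -0.94 -2.   -0.01]
[[ 6.4000e-01  1.7000e-01  7.5000e-01  4.2178e+02]
 [-2.0000e-02  9.8000e-01 -2.0000e-01 -1.4603e+02]
 [-7.7000e-01  1.1000e-01  6.3000e-01  1.3762e+02]
 [ 0.0000e+00  0.0000e+00  0.0000e+00  1.0000e+00]]
75 3 [-0.009, 0.016, 0.968, 0.07, -0.128, 0.067]
90 2 [-0.0, -0.0, 0.873, -0.046, -0.114, 0.043]
110 3 [-0.0, -0.0, 0.776, -0.084, 0.035, 0.014]
150 5 [-0.0, 0.0, 0.931, -0.109, 0.108, 0.007]
side [('dish', [508.0, -150.0, 25.0], 0.93), ('pump_top', [625.0, -134.0, 161.0], 0.42)]
top [('dish', [510.0, -152.0, 25.0], 0.97), ('pump_top', [625.0, -139.0, 157.0], 0.65)]
```

Call:
step_arm:
  commands: [0,0.01,0.73,0.05,-0.1,0.05,0,0,0.01,0.73,0.05,-0.1,0.05,0,0,0.01,0.73,0.05,-0.1,0.05,0,0,0.01,0.73,0.05,-0.1,0.05,0]

```text
time: 7.35
tcp_pos: [477.9, -294.8, 174.1]
tcp_rot: [[-0.943, -0.284, -0.172], [-0.215, 0.125, 0.969], [-0.254, 0.951, -0.179]]
contact_force: [0.0, -0.3, -1.6]
grip_width: 62.0
```

Call:
step_arm:
  commands: [0,0,0.44,-0.02,-0.06,0.02,0,0,0,0.44,-0.02,-0.06,0.02,0,0,0,0.44,-0.02,-0.06,0.02,0,0,0,0.44,-0.02,-0.06,0.02,0]

```text
time: 7.75
tcp_pos: [482.3, -292.4, 164.8]
tcp_rot: [[-0.985, -0.03, -0.172], [-0.175, 0.176, 0.969], [0.001, 0.984, -0.178]]
contact_force: [-0.3, 0.8, -1.7]
grip_width: 62.2
```

Call:
step_arm:
  commands: [0,0,0.4,-0.04,0.02,0.01,0,0,0,0.4,-0.04,0.02,0.01,0,0,0,0.4,-0.04,0.02,0.01,0,0,0,0.4,-0.04,0.02,0.01,0,0,0,0.4,-0.04,0.02,0.01,0]

```text
time: 8.25
tcp_pos: [490.1, -288.5, 167.5]
tcp_rot: [[-0.95, 0.262, -0.172], [-0.115, 0.219, 0.969], [0.292, 0.94, -0.178]]
contact_force: [-0.1, 0.2, -1.0]
grip_width: 61.7
```

Call:
step_arm:
  commands: [0,0,0.4,-0.04,0.02,0.01,0,0,0,0.5,-0.06,0.06,0,0,0,0,0.5,-0.06,0.06,0,0,0,0,0.5,-0.06,0.06,0,0,0,0,0.5,-0.06,0.06,0,0]

```text
time: 8.75
tcp_pos: [504.3, -284.7, 172.0]
tcp_rot: [[-0.796, 0.58, -0.173], [-0.031, 0.246, 0.969], [0.604, 0.777, -0.178]]
contact_force: [-0.3, -0.1, -1.4]
grip_width: 61.8
```

Call:
step_arm:
  commands: [0,0,0.5,-0.06,0.06,0,0,0,0,0.5,-0.06,0.06,0,0,0,0,0.5,-0.06,0.06,0,0,0,0,0.5,-0.06,0.06,0,0,0,0,0.5,-0.06,0.06,0,0]

```text
time: 9.25
tcp_pos: [521.0, -281.8, 171.6]
tcp_rot: [[-0.528, 0.831, -0.173], [0.061, 0.24, 0.969], [0.847, 0.501, -0.178]]
contact_force: [-0.7, 0.0, -1.1]
grip_width: 61.9
```

```bash
python3 - <<'E'
from p import *
s=log(); p0,R0=s['tcp_pos'],s['tcp_rot']; print(s['contact_force'],s['grip_width'],p0,clear(p0,R0),s['joints'].round(2))
M=T(R0,p0)@np.linalg.inv(cupset()); print(M.round(2))
import cv2
ims=[bot.snapshot(c) for c in("side","top")]
for c in("side","top"): print(c,[(np.round(d["at"]).tolist(),round(d["conf"],2)) for d in bot.boxes_of(c,"bead1")])
a=cv2.resize(ims[0][140:230,240:360],(400,300));b=cv2.resize(ims[1][180:270,250:370],(400,300))
cv2.imwrite("pics/a4.png",np.hstack([a,b])[...,::-1])
E
```

```text
[-0.67802605  0.02541778 -1.12287772] 61.930009835709384 [ 520.96895923 -281.82324751  171.56596248] (np.float64(100.0), np.float64(107.0)) [-0.51  0.81  0.17 -0.98 -1.98 -1.78]
[[-8.4000e-01  7.0000e-02  5.3000e-01  4.7319e+02]
 [-2.3000e-01  8.5000e-01 -4.7000e-01 -1.1442e+02]
 [-4.8000e-01 -5.3000e-01 -7.0000e-01  1.7157e+02]
 [ 0.0000e+00  0.0000e+00  0.0000e+00  1.0000e+00]]
side [([487.0, -106.0, 160.0], 0.31)]
top []
```

View pics/a4.png

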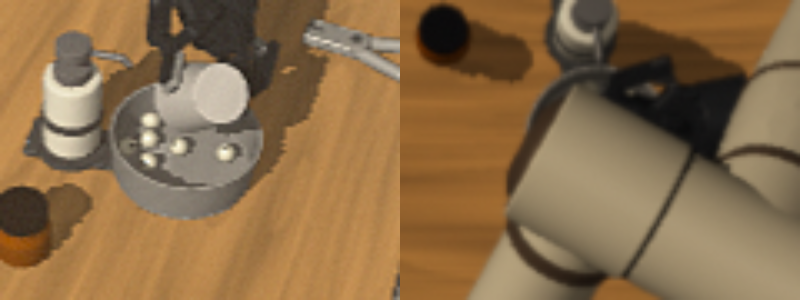

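Five beads show clearly in the dish, at (150,120), (150,138), (150,160), (180,146) and (228,152) in the crop. A possible sixth is in shade at (130,146). I'll tilt a bit more, wait, then lift away and look.

Call:
step_arm:
  commands: [0,0,0.6,0,0.05,0,0,0,0,0.6,0,0.05,0,0,0,0,-0.6,0,0,0,0,0,0,0.6,0,0,0,0,0,0,0,0,0,0,0]

```text
time: 9.95
tcp_pos: [523.9, -281.6, 172.8]
tcp_rot: [[-0.374, 0.912, -0.172], [0.103, 0.225, 0.969], [0.922, 0.344, -0.177]]
contact_force: [0.5, 0.4, -1.4]
grip_width: 62.0
```

Call:
step_arm:
  commands: [0,0,0,0.6,0.3,-0.14,0,0,0,0,0.6,0.3,-0.14,0,0,0,0,0.6,0.3,-0.14,0,0,0,0,0.6,0.3,-0.14,0]

```text
time: 10.35
tcp_pos: [535.7, -282.7, 282.7]
tcp_rot: [[-0.375, 0.911, -0.172], [0.102, 0.225, 0.969], [0.922, 0.346, -0.177]]
contact_force: [0.4, -0.1, -1.6]
grip_width: 61.8
```

```bash
python3 - <<'E'
from p import *
s=log(); p0,R0=s['tcp_pos'],s['tcp_rot']; print(s['contact_force'],s['grip_width'],p0,s['joints'].round(2))
M=T(R0,p0)@np.linalg.inv(cupset()); print(M.round(2))
import cv2
im=bot.snapshot("side")
print([(np.round(d["at"]).tolist(),round(d["conf"],2)) for d in bot.boxes_of("side","bead1")])
cv2.imwrite("pics/a5.png",cv2.resize(im[120:240,230:390],(640,480),interpolation=cv2.INTER_CUBIC)[...,::-1])
E
```

```text
[ 0.38843351 -0.13534009 -1.55947079] 61.821280251360214 [ 535.72301237 -282.66596124  282.68054699] [-0.52  0.67  0.26 -1.07 -2.1  -2.17]
[[-9.2000e-01  0.0000e+00  3.9000e-01  4.9355e+02]
 [-2.2000e-01  8.3000e-01 -5.1000e-01 -1.1378e+02]
 [-3.3000e-01 -5.6000e-01 -7.6000e-01  2.8540e+02]
 [ 0.0000e+00  0.0000e+00  0.0000e+00  1.0000e+00]]
[]
```

View pics/a5.png

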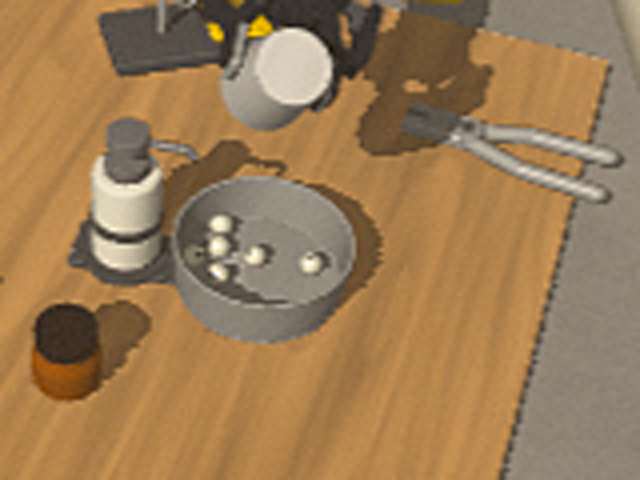

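The dish at (265,255) holds five lit beads and one in shade at (196,254). The board around it is clear, so I'll take the cup back.

```bash
cat >> p.py <<'E'
def path(p0,R0,p,R,q):
    k=fit()[0]; n,r=move(p0,R0,p,R); print(n,r.round(3).tolist())
    X=np.zeros((4,4));w=r[:3]*.15;X[:3,:3]=[[0,-w[2],w[1]],[w[2],0,-w[0]],[-w[1],w[0],0]];X[:3,3]=r[3:]*40
    M=T(R0,p0);TCi=np.linalg.inv(cupset())
    for i in range(n):
        M=M@expm(X);cp=M@TCi;qo=q;q,c=ik(M[:3,3],M[:3,:3],k,q)
        if i%2 or i==n-1: print(M[:3,3].round(),cp[:3,3].round(),cp[:3,2].round(2),q.round(2),np.abs(q-qo).max().round(2),round(c,4))
    return q
E
python3 - <<'E'
from p import *
s=bot.sense(); p0,R0=s['tcp_pos'],s['tcp_rot']; g=json.load(open('grasp.json'));gp,gR=np.array(g[0]),np.array(g[1])
im=bot.snapshot("side"); c=im[165:205,270:325].astype(float); import cv2
cv2.imwrite("pics/x.png",np.clip(cv2.resize(c,None,fx=10,fy=10,interpolation=cv2.INTER_CUBIC)*2,0,255)[...,::-1])
P,R,_,_=stage(50,260); q=path(p0,R0,P,R,s['joints']); path(P,R,gp+[0,0,120],gR,q)
E
```

```text
13 [-0.006, 0.001, -0.976, 0.136, -0.05, -0.013]
[ 528. -284.  294.] [ 477. -118.  291.] [ 0.62 -0.45 -0.64] [-0.52  0.65  0.25 -1.07 -2.11 -1.88] 0.15 0.0
[ 517. -286.  299.] [ 459. -123.  289.] [ 0.8  -0.39 -0.46] [-0.53  0.64  0.24 -1.07 -2.11 -1.58] 0.15 0.0
[ 506. -289.  300.] [ 444. -128.  281.] [ 0.92 -0.32 -0.23] [-0.54  0.63  0.22 -1.06 -2.12 -1.27] 0.15 0.0
[ 495. -293.  298.] [ 431. -133.  270.] [ 0.96 -0.27  0.03] [-0.55  0.62  0.2  -1.04 -2.12 -0.96] 0.16 0.0
[ 485. -296.  293.] [ 423. -138.  255.] [ 0.93 -0.23  0.28] [-0.56  0.62  0.18 -1.03 -2.12 -0.64] 0.16 0.0
[ 477. -300.  286.] [ 419. -143.  238.] [ 0.83 -0.2   0.52] [-0.57  0.63  0.16 -1.01 -2.11 -0.32] 0.16 0.0
[ 474. -302.  281.] [ 419. -145.  229.] [ 0.75 -0.2   0.63] [-0.57  0.63  0.15 -1.   -2.11 -0.16] 0.16 0.0
9 [0.203, 0.131, -0.617, -0.185, 0.06, 0.897]
[ 469. -229.  280.] [421. -76. 212.] [ 0.62 -0.15  0.77] [-0.47  0.56  0.02 -1.   -1.95  0.04] 0.1 0.0
[ 463. -156.  274.] [426.  -7. 192.] [ 0.46 -0.11  0.88] [-0.37  0.49 -0.09 -1.03 -1.78  0.23] 0.09 0.0
[456. -83. 265.] [433.  62. 171.] [ 0.29 -0.06  0.96] [-0.25  0.44 -0.18 -1.08 -1.61  0.41] 0.09 0.0
[450. -12. 251.] [443. 129. 149.] [ 0.1  -0.02  1.  ] [-0.13  0.41 -0.26 -1.15 -1.43  0.59] 0.09 0.0
[447.  24. 243.] [449. 163. 138.] [ 0. -0.  1.] [-0.06  0.4  -0.29 -1.19 -1.34  0.68] 0.09 0.0[ WARN:0@0.034] global loadsave.cpp:1063 imwrite_ Unsupported depth image for selected encoder is fallbacked to CV_8U.
```

View pics/x.png

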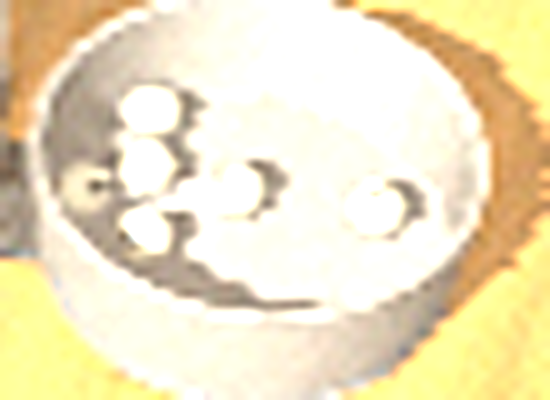

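The brightened crop confirms six beads: five lit, plus the shaded one at (88,187) with its wire hole showing.

Call:
step_arm:
  commands: [0,0,-0.97,0.14,-0.05,-0.01,0,0,0,-0.97,0.14,-0.05,-0.01,0,0,0,-0.97,0.14,-0.05,-0.01,0,0,0,-0.97,0.14,-0.05,-0.01,0,0,0,-0.97,0.14,-0.05,-0.01,0]

```text
time: 11.0
tcp_pos: [511.2, -286.0, 296.2]
tcp_rot: [[-0.887, 0.429, -0.172], [-0.075, 0.234, 0.969], [0.456, 0.873, -0.176]]
contact_force: [1.2, -0.3, -1.0]
grip_width: 62.1
```

Call:
step_arm:
  commands: [0,0,-0.97,0.14,-0.05,-0.01,0,0,0,-0.97,0.14,-0.05,-0.01,0,0,0,-0.97,0.14,-0.05,-0.01,0,0,0,-0.97,0.14,-0.05,-0.01,0,0,0,-0.97,0.14,-0.05,-0.01,0]

```text
time: 11.5
tcp_pos: [483.2, -293.7, 292.3]
tcp_rot: [[-0.947, -0.27, -0.172], [-0.212, 0.125, 0.969], [-0.24, 0.955, -0.176]]
contact_force: [0.9, 0.7, -0.6]
grip_width: 62.1
```

Call:
step_arm:
  commands: [0,0,-0.97,0.14,-0.05,-0.01,0,0,0,-0.97,0.14,-0.05,-0.01,0,0,0,-0.97,0.14,-0.05,-0.01,0,0.2,0.13,-0.6,-0.18,0.06,0.88,0,0.2,0.13,-0.6,-0.18,0.06,0.88,0]

```text
time: 12.0
tcp_pos: [466.0, -227.2, 279.4]
tcp_rot: [[-0.613, -0.775, -0.154], [-0.287, 0.037, 0.957], [-0.736, 0.631, -0.245]]
contact_force: [0.1, 0.6, -0.1]
grip_width: 61.7
```

Call:
step_arm:
  commands: [0.2,0.13,-0.6,-0.18,0.06,0.88,0,0.2,0.13,-0.6,-0.18,0.06,0.88,0,0.2,0.13,-0.6,-0.18,0.06,0.88,0,0.2,0.13,-0.6,-0.18,0.06,0.88,0,0.2,0.13,-0.6,-0.18,0.06,0.88,0]

```text
time: 12.5
tcp_pos: [449.8, -48.0, 261.2]
tcp_rot: [[-0.198, -0.978, -0.062], [-0.397, 0.022, 0.918], [-0.896, 0.206, -0.392]]
contact_force: [0.7, -0.1, -1.2]
grip_width: 62.2
```

```bash
python3 - <<'E'
from p import *
s=bot.sense(); p0,R0=s['tcp_pos'],s['tcp_rot']; g=json.load(open('grasp.json'));gp,gR=np.array(g[0]),np.array(g[1])
print(s['contact_force'],s['grip_width'])
show(p0,R0,gp+[0,0,50],gR,'above'); show(gp+[0,0,50],gR,gp+[0,0,3],gR,'down')
E
```

```text
[ 0.6571141  -0.06090108 -1.1605374 ] 62.15632150750134
above 3 [0.157, 0.07, -0.487, 0.421, -0.042, 0.851]
down 2 [0.0, 0.0, 0.0, 0.531, 0.012, 0.251]
```

Call:
step_arm:
  commands: [0.12,0.05,-0.37,0.32,-0.03,0.64,0,0.12,0.05,-0.37,0.32,-0.03,0.64,0,0.12,0.05,-0.37,0.32,-0.03,0.64,0,0.12,0.05,-0.37,0.32,-0.03,0.64,0,0,0,0,0,0,0,0]

```text
time: 13.0
tcp_pos: [443.8, 24.6, 170.8]
tcp_rot: [[0.015, -1.0, 0.001], [-0.425, -0.005, 0.905], [-0.905, -0.014, -0.425]]
contact_force: [0.1, -0.6, -0.9]
grip_width: 62.0
```

```bash
python3 - <<'E'
from p import *
s=bot.sense(); p0,R0=s['tcp_pos'],s['tcp_rot']; g=json.load(open('grasp.json'));gp,gR=np.array(g[0]),np.array(g[1])
print(s['contact_force'],s['grip_width'],p0,gp,(R0-gR).round(3).tolist())
show(p0,R0,gp+[0,0,8],gR,'down'); 
E
```

```text
[ 0.1386309  -0.57673039 -0.93318281] 61.999052128248756 [443.77910537  24.60382677 170.77883804] [447.39032769  24.1420445  123.00069597] [[-0.006, -0.0, -0.004], [0.003, -0.001, 0.001], [-0.001, 0.007, 0.003]]
down 1 [0.024, 0.02, -0.041, 0.906, -0.073, 0.414]
```

Call:
step_arm:
  commands: [0.01,0.01,-0.01,0.3,-0.02,0.14,0,0.01,0.01,-0.01,0.3,-0.02,0.14,0,0.01,0,-0.02,0.3,-0.03,0.14,0,0,0,0,0,0,0,0]

```text
time: 13.4
tcp_pos: [448.8, 22.4, 133.0]
tcp_rot: [[0.023, -1.0, 0.01], [-0.428, -0.001, 0.904], [-0.903, -0.025, -0.428]]
contact_force: [-0.9, 1.1, -0.6]
grip_width: 61.9
```

Call:
step_arm:
  commands: [0,0,0,0.09,0,0.04,0,0,0,0,0,0,0,0]

```text
time: 13.6
tcp_pos: [449.4, 22.6, 130.5]
tcp_rot: [[0.026, -1.0, 0.011], [-0.428, -0.001, 0.904], [-0.903, -0.028, -0.428]]
contact_force: [-0.1, 0.6, -1.1]
grip_width: 62.0
```

Call:
step_arm:
  commands: [0,0,0,0.04,0,0.02,0,0,0,0,0,0,0,0]

```text
time: 13.8
tcp_pos: [449.5, 22.9, 128.9]
tcp_rot: [[0.027, -1.0, 0.011], [-0.428, -0.001, 0.904], [-0.903, -0.029, -0.428]]
contact_force: [0.5, 0.6, -1.1]
grip_width: 62.1
```

Call:
step_arm:
  commands: [0,0,0,0.04,0,0.02,0,0,0,0,0,0,0,0]

```text
time: 14.0
tcp_pos: [449.5, 23.0, 126.8]
tcp_rot: [[0.026, -1.0, 0.011], [-0.428, -0.001, 0.904], [-0.903, -0.028, -0.428]]
contact_force: [0.5, -0.1, -1.1]
grip_width: 61.8
```

Call:
step_arm:
  commands: [0,0,0,0.04,0,0.02,0,0,0,0,0,0,0,0]

```text
time: 14.2
tcp_pos: [449.5, 23.0, 124.8]
tcp_rot: [[0.026, -1.0, 0.011], [-0.428, -0.001, 0.904], [-0.903, -0.028, -0.428]]
contact_force: [0.4, -0.6, -0.6]
grip_width: 61.7
```

Call:
step_arm:
  commands: [0,0,0,0.04,0,0.02,0,0,0,0,0,0,0,0]

```text
time: 14.4
tcp_pos: [449.7, 23.1, 123.1]
tcp_rot: [[0.026, -1.0, 0.011], [-0.428, -0.001, 0.904], [-0.904, -0.028, -0.427]]
contact_force: [0.0, 0.5, 0.6]
grip_width: 61.5
```

Call:
step_arm:
  commands: [0,0,0,0.01,0,0.01,0.85,0,0,0,0,0,0,0.9,0,0,0,0,0,0,1,0,0,0,0,0,0,1,0,0,0,0,0,0,1]

```text
time: 14.9
tcp_pos: [449.7, 23.2, 122.7]
tcp_rot: [[0.026, -1.0, 0.011], [-0.428, -0.001, 0.904], [-0.903, -0.028, -0.428]]
contact_force: [0.9, -0.4, -0.8]
grip_width: 85.5
```

Call:
step_arm:
  commands: [0,0,0,0,0,0,1,0,0,0,0,0,-0.3,1,0,0,0,0,0,-0.6,1,0,0,0,0,0,-0.8,1,0,0,0,0,0,-0.8,1]

```text
time: 15.4
tcp_pos: [448.3, -68.7, 166.2]
tcp_rot: [[0.026, -1.0, 0.01], [-0.428, -0.002, 0.904], [-0.903, -0.028, -0.428]]
contact_force: [-0.6, -0.3, 0.9]
grip_width: 85.4
```

Call:
step_arm:
  commands: [0,0,0,-0.2,0,-0.9,1,0,0,0,-0.6,0,-0.8,1,0,0,0,-0.8,0,-0.6,1,0,0,0,-0.9,0,-0.4,1]

```text
time: 15.8
tcp_pos: [444.2, -123.8, 303.6]
tcp_rot: [[0.024, -1.0, 0.013], [-0.429, 0.001, 0.903], [-0.903, -0.027, -0.429]]
contact_force: [0.9, -0.3, -0.1]
grip_width: 85.3
```

```bash
python3 - <<'E'
from p import *
s=log(); p0,R0=s['tcp_pos'],s['tcp_rot'];print(p0,s['grip_width'],s['contact_force'])
import cv2
im=bot.snapshot("side"); print([(d["at"].round() if hasattr(d["at"],'round') else d["at"],d["conf"]) for d in bot.landmark_of("side","cup")[:2]])
bot.snapshot("top"); print([(l,np.round(d["at"]),d["conf"]) for l in("cup","pump_top","dish") for d in bot.landmark_of("top",l)[:1]])
cv2.imwrite("pics/a6.png",cv2.resize(im[140:300,220:433],(800,600),interpolation=cv2.INTER_CUBIC)[...,::-1])
# press: tool down above cap
yaw=np.arctan2(R0[1,1],R0[0,1])
for yd in(-1,):
  for ang in(180,150,120,90):
    y=np.array([np.cos(np.radians(ang)),np.sin(np.radians(ang)),0]);z=np.array([0,0,-1.]);R=np.c_[np.cross(y,z),y,z]
    print('ang',ang); path(p0,R0,np.array([625,-137,158+173+70.]),R,s['joints'])
E
```

```text
[ 444.19926398 -123.82155911  303.61098819] 85.25948460697116 [ 0.93463617 -0.31028854 -0.087521  ]
[([450.6, 166.3, 14.2], 0.69), ([549.7, -159.8, 33.8], 0.53)]
[('cup', array([450., 161.,  19.]), 0.57), ('dish', array([ 510., -153.,   26.]), 0.79)]
ang 180
8 [-0.021, 0.939, 0.012, -0.129, -0.569, -0.288]
[ 489. -137.  326.] [491. -33. 186.] [0.   0.28 0.96] [-0.24  0.35 -0.08 -0.83 -1.44  0.49] 0.11 0.0
[ 534. -144.  351.] [536. -83. 188.] [0.01 0.54 0.84] [-0.14  0.35 -0.02 -0.58 -1.32  0.33] 0.13 0.0
[ 580. -144.  377.] [ 580. -131.  203.] [0.01 0.75 0.66] [-0.04  0.37  0.02 -0.3  -1.24  0.15] 0.14 0.0
[ 625. -137.  401.] [ 624. -173.  231.] [0.02 0.9  0.43] [ 0.04  0.41  0.04 -0.   -1.2  -0.04] 0.15 0.0
ang 150
9 [0.2, 0.82, 0.356, -0.247, -0.476, -0.203]
[ 482. -129.  329.] [489. -20. 193.] [0.08 0.24 0.97] [-0.25  0.33 -0.1  -0.88 -1.42  0.39] 0.12 0.0
[ 521. -132.  352.] [528. -60. 194.] [0.18 0.45 0.87] [-0.15  0.32 -0.05 -0.66 -1.28  0.13] 0.14 0.0
[ 562. -134.  374.] [ 562. -103.  202.] [0.29 0.62 0.73] [-0.06  0.34 -0.01 -0.41 -1.19 -0.16] 0.14 0.0
[ 604. -136.  393.] [ 5
[... 920 characters left out ...]
30.] [479.   5. 206.] [0.14 0.12 0.98] [-0.28  0.3  -0.14 -0.99 -1.42  0.32] 0.16 0.0
[ 489. -110.  351.] [510. -10. 210.] [0.31 0.2  0.93] [-0.2   0.26 -0.12 -0.88 -1.25 -0.02] 0.17 0.0
[ 518. -108.  369.] [537. -31. 214.] [0.48 0.23 0.85] [-0.11  0.25 -0.09 -0.7  -1.11 -0.39] 0.19 0.0
[ 549. -109.  382.] [559. -58. 216.] [0.64 0.21 0.74] [-0.03  0.27 -0.07 -0.48 -1.04 -0.78] 0.19 0.0
[ 580. -116.  392.] [576. -88. 220.] [0.77 0.15 0.62] [ 0.02  0.32 -0.04 -0.26 -1.05 -1.15] 0.18 0.0
[ 611. -129.  399.] [ 586. -120.  226.] [0.87 0.04 0.49] [ 0.04  0.38  0.01 -0.07 -1.13 -1.47] 0.15 0.0
[ 625. -137.  401.] [ 589. -136.  231.] [ 0.9  -0.02  0.43] [ 0.04  0.41  0.04 -0.   -1.2  -1.61] 0.14 0.0
```

View pics/a6.png

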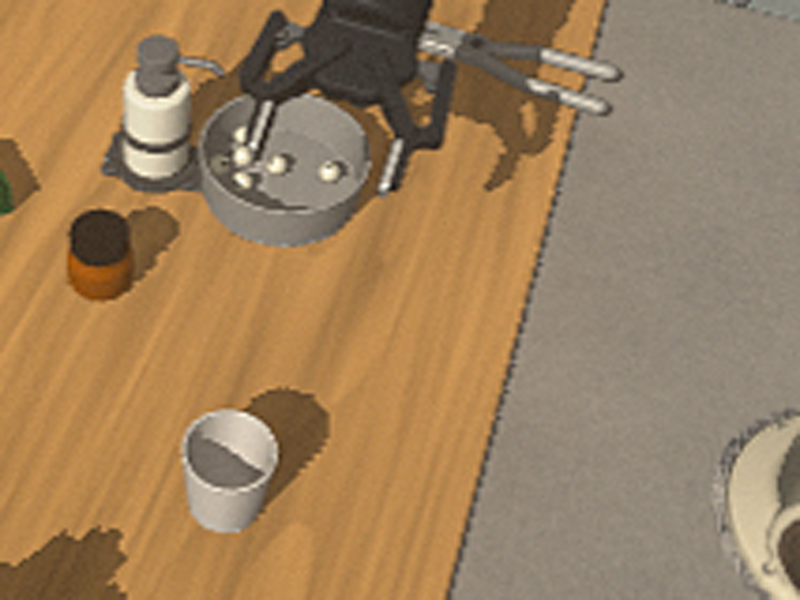

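The cup stands upright and empty at (230,470), and the beads are in the dish. Now I'll close the fingers and go above the cap.

Call:
step_arm:
  commands: [-0.02,0.75,0.01,-0.1,-0.45,-0.23,0,-0.02,0.75,0.01,-0.1,-0.45,-0.23,0,-0.02,0.75,0.01,-0.1,-0.45,-0.23,0,-0.02,0.75,0.01,-0.1,-0.45,-0.23,0,-0.02,0.75,0.01,-0.1,-0.45,-0.23,0]
  squeeze: 40

```text
time: 16.6
tcp_pos: [534.6, -145.2, 346.2]
tcp_rot: [[0.011, -1.0, 0.004], [-0.846, -0.007, 0.533], [-0.533, -0.009, -0.846]]
contact_force: [-0.5, 0.1, -0.8]
grip_width: 12.3
```

Call:
step_arm:
  commands: [-0.02,0.75,0.01,-0.1,-0.45,-0.23,0,-0.02,0.75,0.01,-0.1,-0.45,-0.23,0,-0.02,0.75,0.01,-0.1,-0.45,-0.23,0,-0.02,0.75,0.01,-0.1,-0.45,-0.23,0,-0.02,0.75,0.01,-0.1,-0.45,-0.23,0]

```text
time: 17.1
tcp_pos: [624.5, -140.6, 395.9]
tcp_rot: [[0.005, -1.0, -0.007], [-1.0, -0.005, -0.001], [0.001, 0.007, -1.0]]
contact_force: [0.2, -0.7, -0.8]
grip_width: -0.2
```

```bash
python3 - <<'E'
from p import *
s=log(); p0,R0=s['tcp_pos'],s['tcp_rot'];print(p0,s['grip_width'],s['contact_force'],s['joints'].round(2))
z=np.array([0,0,-1.]);y=np.array([-1.,0,0]);R=np.c_[np.cross(y,z),y,z]
import cv2
im=bot.snapshot("side"); print([(np.round(d["at"]),d["conf"]) for d in bot.landmark_of("side","pump_top")[:2]])
bot.snapshot("top"); print([(np.round(d["at"]),d["conf"]) for d in bot.landmark_of("top","pump_top")[:2]])
show(p0,R0,np.array([625,-137,158+173+15.]),R)
E
```

```text
[ 624.48641583 -140.63228403  395.89313554] -0.2413249092876323 [ 0.16529899 -0.65601583 -0.75295848] [ 0.03  0.42  0.04  0.   -1.2  -0.03]
[(array([ 626., -135.,  158.]), 0.68)]
[(array([ 622., -139.,  156.]), 0.54)]
 2 [0.024, -0.005, 0.016, -0.046, -0.009, 0.624]
```

Call:
step_arm:
  commands: [0.02,0,0.02,-0.05,-0.01,0.5,0,0.02,0,0.02,-0.04,-0.01,0.5,0,0,0,0,0,0,0.25,0,0,0,0,0,0,0,0]

```text
time: 17.7
tcp_pos: [623.4, -137.7, 345.3]
tcp_rot: [[-0.003, -1.0, -0.002], [-1.0, 0.003, 0.004], [-0.004, 0.002, -1.0]]
contact_force: [-0.2, -0.9, 1.1]
grip_width: -0.1
```

Call:
step_arm:
  commands: [0,0,0,0,0,0.15,0,0,0,0,0,0,0.15,0,0,0,0,0,0,0,0]

```text
time: 18.0
tcp_pos: [624.1, -137.2, 335.1]
tcp_rot: [[-0.002, -1.0, 0.002], [-1.0, 0.002, 0.004], [-0.004, -0.002, -1.0]]
contact_force: [-0.6, 0.2, -0.4]
grip_width: 0.2
```

Call:
step_arm:
  commands: [0,0,0,0,0,0.05,0,0,0,0,0,0,0.05,0,0,0,0,0,0,0,0]

```text
time: 18.3
tcp_pos: [624.4, -137.1, 331.7]
tcp_rot: [[-0.002, -1.0, 0.003], [-1.0, 0.002, 0.003], [-0.003, -0.003, -1.0]]
contact_force: [-0.9, -0.5, -0.1]
grip_width: -0.1
```

Call:
step_arm:
  commands: [0,0,0,0,0,0.05,0,0,0,0,0,0,0.05,0,0,0,0,0,0,0,0]

```text
time: 18.6
tcp_pos: [624.4, -137.1, 328.0]
tcp_rot: [[-0.001, -1.0, 0.003], [-1.0, 0.001, 0.003], [-0.003, -0.003, -1.0]]
contact_force: [-0.5, 0.3, 3.7]
grip_width: -0.0
```

Call:
step_arm:
  commands: [0,0,0,0,0,0.05,0,0,0,0,0,0,0.05,0,0,0,0,0,0,0,0]

```text
time: 18.9
tcp_pos: [624.4, -137.1, 323.9]
tcp_rot: [[-0.001, -1.0, 0.003], [-1.0, 0.002, 0.003], [-0.003, -0.003, -1.0]]
contact_force: [-0.5, 0.9, 5.5]
grip_width: -0.1
```

Call:
step_arm:
  commands: [0,0,0,0,0,0.03,0,0,0,0,0,0,0,0]

```text
time: 19.1
tcp_pos: [624.4, -137.1, 323.5]
tcp_rot: [[-0.001, -1.0, 0.004], [-1.0, 0.001, 0.003], [-0.003, -0.004, -1.0]]
contact_force: [-2.3, 0.5, 7.5]
grip_width: -0.4
```

Call:
step_arm:
  commands: [0,0,0,0,0,0.03,0,0,0,0,0,0,0,0]

```text
time: 19.3
tcp_pos: [624.4, -137.1, 323.5]
tcp_rot: [[-0.001, -1.0, 0.004], [-1.0, 0.001, 0.002], [-0.002, -0.004, -1.0]]
contact_force: [-3.3, 1.9, 11.6]
grip_width: 0.1
```

Call:
step_arm:
  commands: [0,0,0,0,0,0.03,0,0,0,0,0,0,0,0,0,0,0,0,0,0,0]

```text
time: 19.6
tcp_pos: [624.3, -137.1, 323.4]
tcp_rot: [[-0.001, -1.0, 0.005], [-1.0, 0.001, 0.002], [-0.002, -0.005, -1.0]]
contact_force: [-5.7, 2.6, 15.0]
grip_width: 0.0
```

The cap is on its stop: z holds at 323.4 mm while the force climbs to 15 N. Releasing.

Call:
step_arm:
  commands: [0,0,0,0,0,-0.15,0,0,0,0,0,0,-0.25,0,0,0,0,0,0,-0.5,0,0,0,0,0,0,-0.8,0,0,0,0,0,0,-0.8,0]

```text
time: 20.1
tcp_pos: [624.0, -137.4, 419.5]
tcp_rot: [[-0.002, -1.0, -0.001], [-1.0, 0.002, 0.004], [-0.004, 0.001, -1.0]]
contact_force: [0.6, -0.5, 1.6]
grip_width: -0.2
```

Call:
step_arm:
  commands: [0,0,0,0.5,0,-0.8,0,0,0,0,0.9,0,-0.4,0,0,0,0,0.9,0,0,0,0,0,0,0.9,0,0,0,0,0,0,0.5,0,0,0]

```text
time: 20.6
tcp_pos: [623.4, -287.9, 466.2]
tcp_rot: [[-0.004, -1.0, 0.001], [-1.0, 0.004, 0.004], [-0.004, -0.001, -1.0]]
contact_force: [0.3, -0.5, -0.4]
grip_width: 0.1
```

```bash
python3 - <<'E'
from p import *
s=log(); print(s['time'],s['tcp_pos'],s['contact_force'])
import cv2
im=bot.snapshot("side");bot.snapshot("top")
for c in("side","top"): print(c,[(l,np.round(d["at"]).tolist(),round(d["conf"],2)) for l in("cup","pump_top","flux_jar","heat_sink","crimper","spreader") for d in bot.landmark_of(c,l)[:1]])
cv2.imwrite("pics/a7.png",cv2.resize(im[100:310,180:460],(800,600),interpolation=cv2.INTER_CUBIC)[...,::-1])
E
```

```text
20.6 [ 623.4324707  -287.93474181  466.22406817] [ 0.25775237 -0.48970258 -0.42841775]
side [('cup', [450.0, 167.0, 15.0], 0.65), ('pump_top', [622.0, -136.0, 159.0], 0.68), ('flux_jar', [616.0, 5.0, 18.0], 0.62), ('crimper', [366.0, -389.0, 16.0], 0.63), ('spreader', [403.0, 438.0, 18.0], 0.57)]
top [('cup', [450.0, 160.0, 17.0], 0.87), ('flux_jar', [617.0, 4.0, 18.0], 0.58), ('heat_sink', [756.0, -45.0, 17.0], 0.6), ('crimper', [360.0, -388.0, 17.0], 0.87), ('spreader', [407.0, 444.0, 17.0], 0.56)]
```

View pics/a7.png

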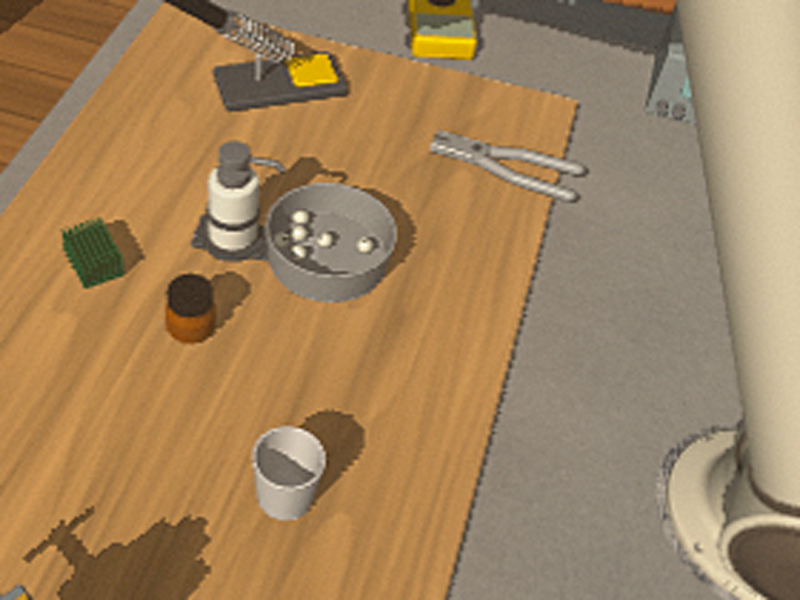

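Beads are in the dish at (330,240), the cup is upright and empty at (290,472), the cap is back up, and the bystanders haven't moved. Handing in.

```bash
python3 -c "
from plant import bot
print(bot.sense()['dq'].round(4)); bot.sign_off()"
```

```text
[-0.0045  0.0021  0.0009 -0.0006 -0.0004  0.0001]
the job is handed in; nothing more can be done
```

The job is done and handed in at about 21 s of robot time, well inside the 72 s limit.

- **Beads:** I gripped the cup from the side, tipped it over the dish and poured. A brightened picture shows all six beads in the dish, five lit and one in shade.
- **Cup:** It stands upright and empty at its old place, about (450, 163), clear of the dish.
- **Pump:** I pressed the cap after the pour with the fingers closed. The tool stopped at z = 323.4 mm against an expected 323 for full travel. The force rose to 15 N there, against about 6 N for the spring. On release the cap sprang back up; the network puts its top at z ≈ 159 mm.
- **Other things:** The flux jar, crimper, spreader and heat sink were found where they started, within about 4 mm. I did not measure the vise and iron stand again at the end; both are fixed.

The checks did not all agree. The bead detector reported nothing useful in the dish, so the bead count comes from the pictures by eye. In the last look the top camera missed the pump cap and the side camera missed the heat sink; the other camera found each. The two cameras also differ by about 6 mm in the cup's y position, as they did at the start. I saw no picture of the squirt itself; that it happened rests on the full press.

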